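Latch the filter press shut

TASK

The sloping bench filter press stands open. Swing the wire bail over its steel hook (the keeper on the sliding half) so that its crossbar catches behind it, then push the red lever down past centre until it lies fully down, drawing the sliding half home. Leave the press latched with nothing touching it, and leave the vial, the beaker and the dish beside it where they stand.

Things in the scene. Friction and masses are not known exactly. Their poses are not given: they have to be found in the camera images.
- hinge (a point): Lever's hinge axis, on the fixed lower half of the white press. Axes of the bed, which slopes 30 deg: x up the slope (away from the robot at yaw 0), y along the hinge, z square out of the face. The face (top of the white blocks, 100 mm wide in y) lies 14 mm below this point along z; the lower block spans x -115 to +32 mm. All offsets below are in these axes
- guard_top (a point): Middle of the top edge of the blue splash guard: a plate 5 mm thick, 122 mm wide in y, standing square to the face across its upper end, 158 mm up-slope of the hinge and 120 mm high above the face. It blocks a gripper that points straight down at the keeper: approach square to the sloping face
- lever (a joint): Angle q of the lever (rad): 0 = fully down (along the slope, at its stop), grows as it opens up and over toward the keeper, pi/2 = square to the face, stop at 2.6. It points along (-cos q, 0, sin q) from the hinge; 88 mm long. Stays where left (under 1 N at its end). With the bail hooked it pulls from about 1.4, needs 5 to 8 N at the sleeve, passes centre near 0.3, then stays down
- lever_grip (a point): Centre of the red sleeve on the steel lever, 69 mm from the hinge axis; the sleeve is 38 mm long, 26 mm wide in y and 9 mm thick; the rest of the lever is 22 mm wide and 4 mm thick
- bail (a joint): Angle of the wire bail relative to the lever (rad), grows as its crossbar lifts. Its slope above the face, from pivot to crossbar, is bail - lever: 0 = parallel to the face, pointing up-slope. Its pivot is on the lever, 20 mm from the hinge in direction (-cos(q-0.24), 0, sin(q-0.24)), q = lever. It stays where left; when the bail is pulled the lever follows (3 to 5 N)
- bail_bar (a point): Middle of the bail's crossbar: 4 mm round steel wire along y, 34 mm long, 74 mm from the bail's pivot. Its x axis points from the pivot along the bail, z square to the bail
- bail_tab (a point): Centre of the yellow grip tab on the bail, 14 mm wide in y, 16 mm along the bail, 18 mm high; it lies 20 mm beyond the crossbar along the bail's x and 18 mm out along its z. Pinch it across y; it can turn in the grip
- keeper_seat (a point): Where the crossbar's centre sits when caught: behind (up-slope of) the steel keeper hook on the sliding half, 10 mm above the face; axes as hinge. Hook 20 mm wide, 16 high; its lip (underside 13.5 mm above the face) overhangs up-slope 5.5 mm past this point. Bring the bar down 8+ mm up-slope of this point, to 4 to 8 mm above the face, then draw it back under the lip till it catches
- jaw (a joint): Travel of the sliding upper half (m): 0 = open, about 0.005 = drawn home by the closed latch (stop at 0.009). Its gasket pushes it open with 12 N at 0 and about 33 N at home
- vial_mid (a point): Brown glass vial with black cap, 38 mm across, 99 mm high, loose, point at mid-height; leave it alone
- small_beaker_mid (a point): Small clear beaker, 48 mm across, 58 mm high, loose, point at mid-height; leave it alone
- dish_mid (a point): Closed petri dish, 72 mm across, 15 mm high, loose, point at mid-height; leave it alone

How it is judged:
By the outcome, as a careful person would: the job done as asked, in the order asked, and still so for the second after the job is handed in, with the robot touching nothing.
It also fails if it takes over 48 s, if anything falls off the work surface, if the arm or the gripper's body presses on something with over 40 N, if the wrist force passes 120 N, or if a joint passes its speed limit or range.

ROBOT

A 6-joint arm with a two-finger parallel gripper is mounted at the origin on a cart in front of the work surface, level with it; the furniture and walls round the work are solid. World frame = base frame: x ahead of the robot, y to its left, z up, the work surface at z = 0. Lengths are in m, angles in rad, forces in N, time in s.
With the tool pointing down it reaches from about 0.35 to 0.775 m from the base axis. Payload 5.5 kg.
Tool frame: the origin (TCP) lies at the very end of the fingers, on their centre line; the grasp point (between the pads) lies 19 mm behind it; z points along the fingers, y is the direction in which the jaws open and shut (so a half turn about z gives the same grasp; the last joint's range is limited). The gripper opens to 85 mm and grips with 20 to 120 N. Pads are 22 mm wide; open, the fingers measure 114 mm over their backs; the gripper's body (76 mm by 85 mm) begins 54 mm behind the grasp point. The pads swing forward as they close: fully open they stand 13 mm farther back than shut.
Start: joints at [-1.305, 0.313, 0.046, 1.304, 0, 1.431], TCP at [0.227, -0.528, 0.231] pointing down, gripper open.
Joint ranges: [-2.76, 2.76], [-0.86, 1.69], [-1.03, 1.26], [-2.2, 2.34], [-1.47, 1.5], [-3.14, 3.14]. Speed limits (rad/s): [2.57, 2.57, 3.14, 3.14, 3.14, 3.14].

INTERFACE

Orientations are given as a unit quaternion [w, x, y, z].
In Python, from workcell import get_state, imaging, env, spotter gives the robot as it stands.
- The arm moves only by the tool play_rows, never from a script. Its argument "moves" is a list of rows, each an object with "claw": the finger opening in cm, from 0 to 8.54; "delta_pos": the shift along the tool's x, y, z in cm, a list of three; "twist": the turn about the tool's z in degrees. A call has 1 to 12 rows; each row is the pose to reach, as a shift and turn from the pose commanded when the call began, along the tool's axes at that moment; what a row does not reach only later rows make up. A row lasts 1/8 s, in which the tool goes at most 62.5 mm and 10.7 degrees, less where a joint would pass 70% of its speed; a pose out of reach is approached as far as the arm can. A call with a gripper value outside its range is refused whole. The fingers move at their own pace and stop on an object; "force" is the grip in N (left out, the last holds). Time passes only in rows, so rows that repeat a pose let the fingers close. It gives the time, the measured TCP pose, the force and the opening at its end, in the units of the state.
- get_state(): the state, without advancing time (a new reading comes with each control period).
- imaging.read_camera(name): name is "scene" or "top" or "wrist"; returns the picture (384x512x3 uint8, red, green, blue); there is no depth.
- imaging.camera_info(name): a dict with "fx", "fy", "cx", "cy" (pixels), "world_to_cam" (4x4, takes a point from world to camera coordinates). Camera axes: x right, y down, z forward; pixel columns grow to the right and rows downward; lengths in m; the calibration is good to about 2 mm. A picture is of the moment at which its call begins: read the wrist's pose just before it. camera_info takes no time and is no camera call; for the wrist camera it gives the pose at the moment of the call.
- env.hand_in(): hands the job in, once; it reports no verdict.
Trained networks look in the newest picture that a camera, given by its name, has taken for a name from the list of things; names that differ only in an ending like _2 or _b are one class to them, and where a whole thing is asked for, a point or a joint stands for the part that bears it (a point fixed in the world has none). Each returns a list of dicts, best first, with "conf" (0 to 1); they miss things now and then, are a little off and sometimes report something else, mostly with a low value. They report only what shows in the picture. A call takes as long as a camera call.
- spotter.spot_in(camera, query): "extent" ([left, top, right, bottom] in pixels, round what is visible of it).
The state is a dict: "clock": time; "joint_pos": joint angles; "qvel": joint speeds; "tau": joint torques, N m; "tcp_pos": TCP position; "orientation": TCP orientation; "wrist_force": force on the tool from outside, world axes, zero at the start; "ft_torque": the same for the moment, N m; "finger_gap": finger opening in m.
Only numpy, scipy, OpenCV 4.12 (cv2) and the standard library are available. Lean on these libraries where they do the work, as an engineer would, in place of code of your own. Each camera call takes 0.05 s, during which the arm holds its last target. There are 200 camera calls.

## Working session

There is one attempt and no reset: what is moved stays moved. The work goes in short steps, Python scripts to look and compute and a tool call to move; the robot and the scene stay as the last step left them, time stands still between calls to the robot, and variables do not carry over. Pictures are saved under pics/ and viewed, about 8 in all and at most 12, crops included, and the job is handed in when it is done.

Besides the shell and the picture viewer there is one more tool, called after "Call:" as name(argument=value, ...) on one line, values as JSON. play_rows: Moves the arm, as the interface text tells. Its arguments: {"type":"object","properties":{"moves":{"type":"array"},"force":{"type":"number"}},"required":["moves"]}

```bash
mkdir -p pics; ls; cat > h.py <<'E'
import numpy as np, cv2
from workcell import get_state, imaging, env, spotter
def shot(c,n,crop=None,s=1):
    i=imaging.read_camera(c)
    j=i if crop is None else i[crop[1]:crop[3],crop[0]:crop[2]]
    if s!=1: j=cv2.resize(j,None,fx=s,fy=s,interpolation=cv2.INTER_CUBIC)
    cv2.imwrite(f'pics/{n}.png',cv2.cvtColor(j,cv2.COLOR_RGB2BGR)); return i
E
python3 - <<'E'
from h import *
import cv2
a=shot('scene','s0');b=shot('top','t0')
cv2.imwrite('pics/both.png',cv2.resize(np.hstack([cv2.imread('pics/s0.png'),cv2.imread('pics/t0.png')]),(800,300)))
for c in('scene','top'):
    k=imaging.camera_info(c);print(c,k['fx'],k['cx'],k['cy'],np.round(np.array(k['world_to_cam']),3).tolist())
    for q in('guard_top','lever_grip','bail_tab','bail_bar','keeper_seat','vial_mid','small_beaker_mid','dish_mid','hinge'):
        print(c,q,[(round(d['conf'],2),np.round(d['extent']).tolist()) for d in spotter.spot_in(c,q)[:2]])
print(get_state())
E
```

```text
pics
scene 376.58163559002753 251.4816325870398 193.004320097588 [[0.997, 0.079, -0.006, -0.62], [0.05, -0.681, -0.73, 0.129], [-0.061, 0.728, -0.683, 1.011], [0.0, 0.0, 0.0, 1.0]]
scene guard_top [(0.92, [186.0, 144.0, 297.0, 256.0])]
scene lever_grip [(0.7, [219.0, 177.0, 244.0, 216.0])]
scene bail_tab [(0.63, [235.0, 174.0, 244.0, 190.0])]
scene bail_bar [(0.61, [236.0, 177.0, 245.0, 191.0]), (0.33, [218.0, 271.0, 243.0, 302.0])]
scene keeper_seat [(0.73, [243.0, 188.0, 279.0, 231.0])]
scene vial_mid []
scene small_beaker_mid [(0.8, [218.0, 269.0, 241.0, 304.0]), (0.46, [270.0, 283.0, 299.0, 316.0])]
scene dish_mid [(0.78, [271.0, 287.0, 298.0, 315.0])]
scene hinge [(0.62, [184.0, 142.0, 298.0, 260.0]), (0.59, [220.0, 178.0, 243.0, 217.0])]
top 445.9167552777035 254.27599902553655 189.04285465630656 [[0.015, -1.0, -0.008, -0.006], [-0.982, -0.013, -0.187, 0.627], [0.186, 0.011, -0.982, 1.008], [0.0, 0.0, 0.0, 1.0]]
top guard_top []
top lever_grip [(0.55, [235.0, 187.0, 256.0, 220.0]), (0.44, [208.0, 138.0, 269.0, 265.0])]
top bail_tab [(0.44, [232.0, 184.0, 252.0, 216.0])]
top bai
[... 391 characters left out ...]
lock': 1.0, 'joint_pos': array([-1.30457734e+00,  3.13140650e-01,  4.60989877e-02,  1.30358615e+00,
       -3.32547242e-05,  1.43122392e+00]), 'qvel': array([-1.55468763e-04,  2.09074536e-03, -1.71676714e-03, -9.45781066e-04,
       -2.28721835e-04, -9.37144042e-05]), 'tau': array([ 1.42064200e-03, -4.80475152e+01,  2.98817164e+01,  1.47695641e-04,
       -3.13239730e-05, -2.27494542e-05]), 'tcp_pos': array([ 0.22698738, -0.52834978,  0.23135657]), 'orientation': array([ 8.51401238e-05,  9.79487180e-01,  2.01506467e-01, -1.12621842e-05]), 'wrist_force': array([ 0.06208804,  0.39237594, -0.18074014]), 'ft_torque': array([0.00099983, 0.01607155, 0.01431284]), 'finger_gap': 0.08525990119134863}
```

View pics/both.png

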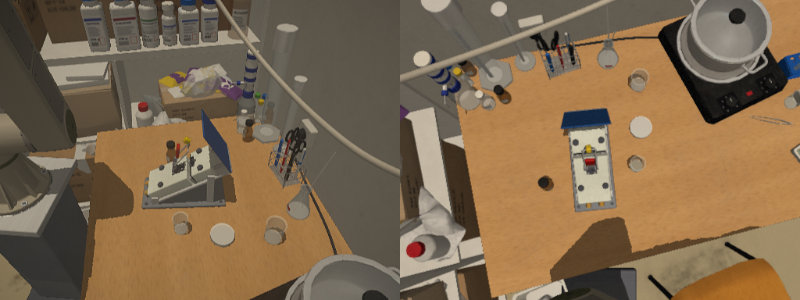

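```bash
python3 - <<'E'
import cv2,numpy as np
a=cv2.imread('pics/s0.png')[130:330,160:320];b=cv2.imread('pics/t0.png')[120:280,170:330]
a=cv2.resize(a,(400,500),interpolation=2);b=cv2.resize(b,(400,400),interpolation=2)
b=np.vstack([b,np.zeros((100,400,3),np.uint8)])
cv2.imwrite('pics/z0.png',np.hstack([a,b]))
E
```

```text
(no output)
```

View pics/z0.png

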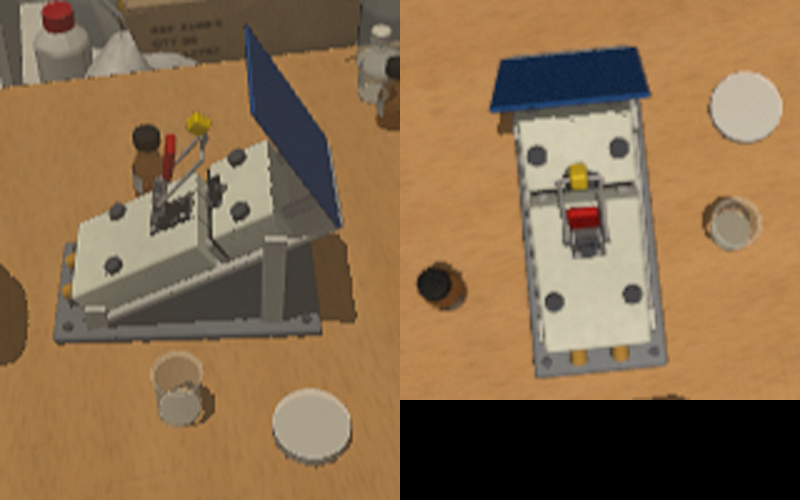

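```bash
cat > fit.py <<'E'
from h import *
from scipy.optimize import least_squares
def proj(c,P):
    k=imaging.camera_info(c);M=np.array(k['world_to_cam']);p=np.asarray(P)@M[:3,:3].T+M[:3,3]
    return np.c_[k['fx']*p[:,0]/p[:,2]+k['cx'],k['fy']*p[:,1]/p[:,2]+k['cy']]
def R(yaw):
    c,s=np.cos(yaw),np.sin(yaw);t=np.pi/6
    return np.array([[c,-s,0],[s,c,0],[0,0,1]])@np.array([[np.cos(t),0,-np.sin(t)],[0,1,0],[np.sin(t),0,np.cos(t)]])
E
python3 - <<'E'
from fit import *
for c,box in(('scene',(160,120,320,280)),('top',(190,120,290,290))):
    i=cv2.cvtColor(cv2.imread(f'pics/{c[0]}0.png'),cv2.COLOR_BGR2HSV)
    x0,y0,x1,y1=box;m=np.zeros(i.shape[:2],np.uint8)
    def comp(lo,hi):
        k=cv2.inRange(i,lo,hi);z=np.zeros_like(k);z[y0:y1,x0:x1]=k[y0:y1,x0:x1]
        n,l,s,ce=cv2.connectedComponentsWithStats(z);j=1+s[1:,4].argmax();return (l==j).astype(np.uint8),s[j],ce[j]
    m,s,ce=comp((100,100,20),(125,255,255))
    ct=max(cv2.findContours(m,0,1)[0],key=cv2.contourArea)
    for e in(2,3,4):print(c,'guard',s,ce.round(1),cv2.approxPolyDP(ct,e,True)[:,0].tolist())
    for n,lo,hi in(('red',(0,150,60),(6,255,255)),('yel',(22,150,80),(32,255,255)),('white',(20,8,120),(40,70,255))):
        m,s,ce=comp(lo,hi);print(c,n,s,ce.round(1))
        if n=='white':
            ct=max(cv2.findContours(m,0,1)[0],key=cv2.contourArea);print(cv2.approxPolyDP(ct,3,True)[:,0].tolist())
E
```

```text
scene guard [258 140   4  36  56] [259.5 157.4] [[258, 140], [261, 175]]
scene guard [258 140   4  36  56] [259.5 157.4] [[258, 140], [261, 175]]
scene guard [258 140   4  36  56] [259.5 157.4] [[258, 140], [261, 175]]
scene red [177 131  12  12 122] [182.7 136.4]
scene yel [235 175   9   9  61] [238.9 179.2]
scene white [ 189  199   76   51 1304] [215.7 226.2]
[[264, 229], [253, 235], [242, 230], [237, 199], [229, 207], [230, 202], [227, 203], [227, 210], [238, 207], [236, 217], [219, 223], [220, 207], [210, 211], [207, 218], [201, 215], [192, 219], [189, 249], [238, 228], [246, 235], [239, 242]]
top guard [ 206  139   64   26 1186] [237.1 151.7] [[269, 157], [264, 141], [260, 139], [211, 144], [206, 163]]
top guard [ 206  139   64   26 1186] [237.1 151.7] [[269, 157], [260, 139], [211, 144], [206, 163]]
top guard [ 206  139   64   26 1186] [237.1 151.7] [[269, 157], [260, 139], [211, 144], [206, 163]]
top red [237 203  13   9  98] [243.1 206.5]
top yel [238 186   7  10  67] [241.  190.6]
top white [ 216  164   60  105 3468] [244.7 215.3]
[[262, 164], [216, 171], [224, 221], [222, 234], [226, 237], [223, 246], [226, 244], [227, 261], [235, 268], [232, 261], [243, 258], [251, 266], [252, 261], [255, 266], [251, 260], [263, 257], [265, 265], [275, 262], [266, 264], [263, 260], [274, 257], [269, 251], [273, 242], [270, 245], [268, 200], [264, 194], [258, 198], [251, 196], [254, 216], [246, 223], [239, 223], [234, 216], [231, 198], [222, 202], [220, 197], [232, 195], [239, 184], [251, 193], [265, 191]]
```

```bash
cat > f1.py <<'E'
from fit import *
obs=[('scene',(155.5,61,106),(258.4,140.5)),('scene',(160.5,-61,-14),(296.4,220.8)),('scene',(160.5,61,-14),(290.5,183.2)),
('top',(155.5,61,106),(206,163)),('top',(155.5,-61,106),(269.5,157.5)),('top',(160.5,61,-14),(210.5,143.5)),('top',(160.5,-61,-14),(264,139.5)),
('top',(-115,50,-14),(227.2,262.3)),('top',(-115,-50,-14),(270,257)),('scene',(-115,50,-14),(192,218))]
def f(v):
    return np.concatenate([(proj(c,[v[:3]+R(v[3])@np.array(p)/1e3])[0]-o) for c,p,o in obs])
r=least_squares(f,[.5,.02,.15,.08],loss='soft_l1');v=r.x
if __name__=='__main__':
    print(v.round(4));print(f(v).reshape(-1,2).round(1).tolist())
    tips={'red':[(243.1,206.5),(232,192)],'yel':[(241,190.6),(238.9,179.2)]}
    def tri(t,s):
        return least_squares(lambda P:np.r_[proj('top',[P])[0]-t,proj('scene',[P])[0]-s],v[:3]).x
    for n,(t,s) in tips.items():
        P=tri(t,s);print(n,P.round(4),(R(v[3]).T@(P-v[:3])*1e3).round(1))
    def sh(c,x,y,z): return proj(c,[v[:3]+R(v[3])@np.array([x,y,z])/1e3])[0]
    ims=[]
    for c,b in(('scene',(180,130,310,260)),('top',(180,130,310,260+20))):
        i=cv2.imread(f'pics/{c[0]}0.png')[b[1]:b[3],b[0]:b[2]];S=3;i=cv2.resize(i,None,fx=S,fy=S,interpolation=2)
        for P in [[(-115,50,-14),(-115,-50,-14),(32,-50,-14),(32,50,-14)],[(158,61,106),(158,-61,106),(158,-61,-14),(158,61,-14)],[(0,-10,0),(0,10,0)]]:
            q=np.array([(sh(c,*p)-b[:2]+.5)*S for p in P]).astype(int);cv2.polylines(i,[q],True,(0,255,0),1)
        ims.append(i)
    h=max(i.shape[0] for i in ims)
    cv2.imwrite('pics/ov.png',np.hstack([np.pad(i,((0,h-i.shape[0]),(0,0),(0,0))) for i in ims]))
E
python3 f1.py
```

```text
[0.5578 0.0238 0.1203 0.097 ]
[[0.8, 1.2], [-6.3, -8.7], [-5.1, -7.4], [0.0, -0.5], [0.9, -0.2], [-0.9, 1.6], [2.4, 0.9], [-0.2, -3.2], [-0.5, -1.4], [0.7, 1.7]]
red [0.5698 0.0258 0.1916] [46.2  0.8 55.7]
yel [0.5917 0.0279 0.232 ] [85.4  0.8 79.6]
```

View pics/ov.png

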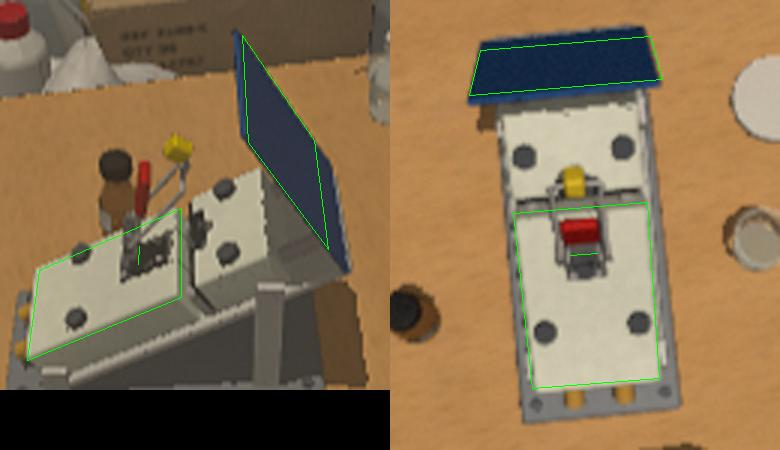

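```bash
python3 - <<'E'
s=open('f1.py').read()
a=s.index('obs=');b=s.index('def f(v)')
s=s[:a]+'''obs=[('scene',(158,61,106),(258.6,140.3)),('scene',(158,-61,106),(261,175.7)),
('top',(155.5,61,106),(206.4,162.9)),('top',(155.5,-61,106),(270,157.2)),
('top',(-115,50,-14),(227.2,259.5)),('top',(-115,-50,-14),(269.5,255.5)),('scene',(-115,50,-14),(192.5,219)),('scene',(-115,-50,-14),(189.2,249.2)),
('top',(32,50,-14),(221.5,197.7)),('scene',(32,50,-14),(241,200))]
'''+s[b:]
open('f1.py','w').write(s)
E
python3 f1.py
```

```text
[0.5575 0.0234 0.1224 0.097 ]
[[1.4, 0.3], [1.1, 0.5], [-0.3, -0.4], [0.6, -0.0], [-0.1, -0.3], [0.2, 0.2], [-0.1, 0.2], [-0.7, 0.0], [-0.7, 2.9], [-1.1, -1.6]]
red [0.5698 0.0258 0.1916] [45.4  1.2 53.7]
yel [0.5917 0.0279 0.232 ] [84.7  1.1 77.6]
```

```bash
cat > plan.py <<'E'
from f1 import *
from scipy.spatial.transform import Rotation as Ro
H=v[:3];yaw=v[3]
def world(u,w,y=0): # u horizontal up-slope dir, w vertical, mm from hinge
    return H+np.array([u*np.cos(yaw)-y*np.sin(yaw),u*np.sin(yaw)+y*np.cos(yaw),w])/1e3
def delta(u,w,y=0,s=None):
    s=s or get_state();q=s['orientation'];return (Ro.from_quat([q[1],q[2],q[3],q[0]]).inv().apply(world(u,w,y)-s['tcp_pos'])*100).round(2)
def uwy(P):
    d=(np.asarray(P)-H)*1e3;return np.array([d[0]*np.cos(yaw)+d[1]*np.sin(yaw),d[2],-d[0]*np.sin(yaw)+d[1]*np.cos(yaw)])
def bail(q,zb=-7):
    p=np.array([-20*np.cos(q-.24),20*np.sin(q-.24)]);s=np.arcsin((zb-p[1])/74);return p,s
def finger(q,s=None,zb=-7,hw=11,t=4.5):
    p,sb=bail(q,zb);s=sb if s is None else s
    phi=np.pi+np.pi/6-q;n=np.array([np.sin(phi),-np.cos(phi)]);l=np.array([np.cos(phi),np.sin(phi)])
    P=20*np.array([np.cos(phi+.24),np.sin(phi+.24)]);a=s+np.pi/6
    u=max((88*l+t*n)[0],(50*l+t*n)[0] if phi<1.6 else -99)+hw
    w=lambda u:P[1]+(u+hw-P[0])*np.tan(a)+2/np.cos(a)
    if phi>1.57:
        from scipy.optimize import brentq
        u=brentq(lambda u:n@[u-hw,w(u)]-2,-80,80)
    return u,w(u),p[0]+74*np.cos(s),s
E
python3 - <<'E'
from plan import *
for q in(2.27,2.2,2.1,2.0,1.9,1.8,1.7,1.6,1.5,1.4,1.3):print(q,np.round(finger(q),2))
print('now',np.round(finger(2.27,.478),2))
s=get_state();k=np.array(imaging.camera_info('wrist')['world_to_cam']);C=-k[:3,:3].T@k[:3,3]
q=s['orientation'];r=Ro.from_quat([q[1],q[2],q[3],q[0]]);print('cam in tool mm',(r.inv().apply(C-s['tcp_pos'])*1e3).round(0), r.inv().apply(k[2,:3]).round(2))
for c in('scene','top'):print(c,proj(c,[H+R(yaw)@np.array([.0605,0,-.004])]).round(1),proj(c,[H+R(yaw)@np.array([.052,0.01,.002])]).round(1))
print('guard uw',uwy(H+R(yaw)@[.1555,0,.106]).round(1), s['clock'],delta(40,180))
E
```

```text
2.27 [30.8  29.83 78.54 -0.34]
2.2 [24.75 28.51 77.06 -0.35]
2.1 [15.99 26.65 74.92 -0.36]
2.0 [10.61 25.33 72.8  -0.37]
1.9 [ 8.24 24.38 70.71 -0.37]
1.8 [ 6.01 23.35 68.68 -0.37]
1.7 [ 3.91 22.23 66.74 -0.37]
1.6 [ 1.94 21.03 64.89 -0.37]
1.5 [ 0.07 19.74 63.15 -0.36]
1.4 [-1.7  18.38 61.54 -0.35]
1.3 [-3.4  16.95 60.07 -0.34]
now [30.8  91.02 74.57  0.48]
cam in tool mm [  72.   -0. -143.] [-0.28  0.    0.96]
scene [[247.9 205.9]] [[243.5 202.7]]
top [[242.1 188.2]] [[237.9 193.2]]
guard uw [ 81.7 169.5  -0. ] 1.0 [ 55.95 -36.44  -7.11]
```

Call:
play_rows(moves=[{"claw": 1.0,"delta_pos": [4,-2.6,-3],"twist": -10},{"claw": 1.0,"delta_pos": [9,-5.9,-6],"twist": -20},{"claw": 1.0,"delta_pos": [14,-9.1,-8],"twist": -30},{"claw": 1.0,"delta_pos": [19,-12.4,-10],"twist": -40},{"claw": 1.0,"delta_pos": [24,-15.6,-12],"twist": -50},{"claw": 1.0,"delta_pos": [29,-18.9,-12],"twist": -60},{"claw": 1.0,"delta_pos": [34,-22.2,-12],"twist": -70},{"claw": 1.0,"delta_pos": [39,-25.4,-12],"twist": -80},{"claw": 1.0,"delta_pos": [44,-28.7,-12],"twist": -90},{"claw": 1.0,"delta_pos": [48,-31.3,-12],"twist": -100},{"claw": 1.0,"delta_pos": [52,-33.9,-11],"twist": -110},{"claw": 1.0,"delta_pos": [54,-36,-10],"twist": -120}])

```text
clock: 2.5
tcp_pos: [0.5822, 0.0176, 0.3306]
orientation: [0.0, 0.312, 0.95, 0.0]
wrist_force: [-0.1, -1.3, 0.4]
finger_gap: 0.0099
```

```bash
cat > st.py <<'E'
from plan import *
import sys
def st():
    s=get_state();q=s['orientation'];x=Ro.from_quat([q[1],q[2],q[3],q[0]]).as_matrix()
    print('t',s['clock'],'uwy',uwy(s['tcp_pos']).round(1),'twist',round(float(np.degrees(np.arctan2(x[1,0],x[0,0])-yaw-np.pi)+180)%360-180,2),'z',x[:,2].round(3),'F',s['wrist_force'].round(1),'gap',round(s['finger_gap'],4),'j',s['joint_pos'].round(2))
    return s
if __name__=='__main__':
    s=st()
    a=[float(x) for x in sys.argv[1:]]
    for i in range(0,len(a),2):print(a[i:i+2],delta(a[i],a[i+1],s=s))
E
python3 st.py 36 150
```

```text
t 2.5 uwy [ 24.1 208.2  -8.2] twist -41.88 z [ 0.  0. -1.] F [-0.1 -1.3  0.4] gap 0.0099 j [-0.11  0.33  0.31  1.55  0.    0.53]
[36.0, 150.0] [-0.34  1.4   5.82]
```

Call:
play_rows(moves=[{"claw": 1.0,"delta_pos": [-0.1,0.4,1.5],"twist": -10.5},{"claw": 1.0,"delta_pos": [-0.2,0.8,3],"twist": -21},{"claw": 1.0,"delta_pos": [-0.3,1.1,4],"twist": -31.5},{"claw": 1.0,"delta_pos": [-0.34,1.4,4.8],"twist": -41.9},{"claw": 1.0,"delta_pos": [-0.34,1.4,4.8],"twist": -41.9}])

```text
clock: 3.12
tcp_pos: [0.5918, 0.0249, 0.2825]
orientation: [-0.001, -0.044, 0.999, 0.0]
wrist_force: [-0.2, -0.5, -0.5]
finger_gap: 0.0101
```

```bash
python3 - <<'E'
from st import *
st()
w=shot('wrist','w1')
i=cv2.imread('pics/w1.png');k=imaging.camera_info('wrist')
for n,p in dict(tip=(56.7,0,67.3),h=(0,0,0),seat=(60.5,0,-4),gl=(155.5,61,106),gr=(155.5,-61,106),bl=(-115,50,-14),br=(-115,-50,-14),sl=(32,50,-14),sr=(32,-50,-14)).items():
    q=proj('wrist',[H+R(yaw)@np.array(p)/1e3])[0];print(n,q.round(0))
    if abs(q).max()<600: cv2.circle(i,tuple(int(t) for t in q),3,(0,255,0),1)
cv2.imwrite('pics/w1.png',i)
shot('scene','s1',(180,100,330,240),4)
E
```

```text
t 3.125 uwy [ 34.3 160.1  -1.8] twist -0.51 z [-0.001  0.    -1.   ] F [-0.2 -0.5 -0.5] gap 0.0101 j [-0.09  0.34  0.21  1.44 -0.   -0.18]
tip [262. 177.]
h [261. 137.]
seat [262. 205.]
gl [392. 352.]
gr [136. 354.]
bl [310.  36.]
br [210.  37.]
sl [317. 176.]
sr [206. 177.]
```

View pics/w1.png

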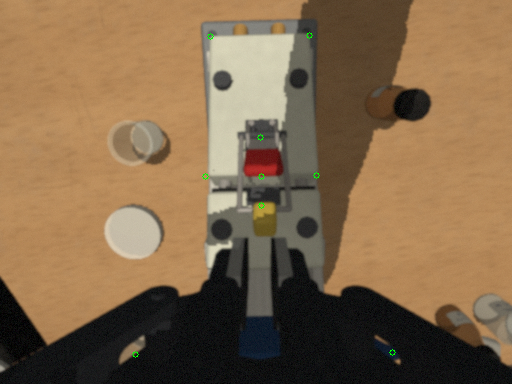

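View pics/s1.png

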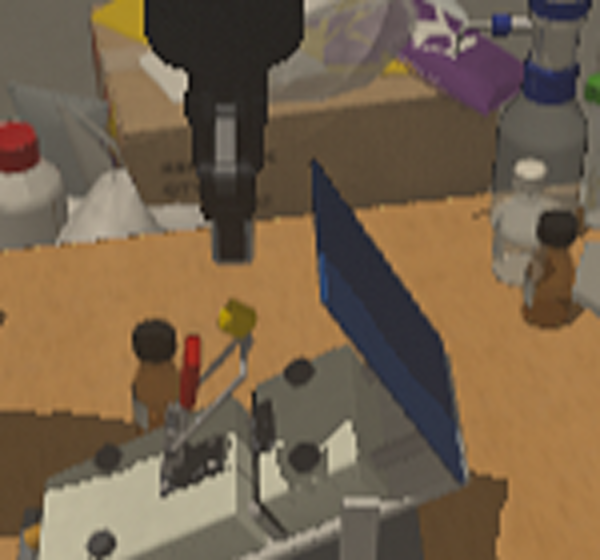

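```bash
python3 - <<'E'
from st import *
s=st()
for y in(-17,-15,0,15,17):
    for r in(25,50): 
        p=np.array([8.9+r*np.cos(.478),y,17.9+r*np.sin(.478)]);print(y,r,proj('wrist',[H+R(yaw)@p/1e3])[0].round(1))
q=s['orientation'];T=Ro.from_quat([q[1],q[2],q[3],q[0]])
for t in[(11,5,0),(11,12.5,0),(11,19.5,0),(11,12.5,-19),(-11,5,0),(-11,12.5,0)]:print(t,proj('wrist',[s['tcp_pos']+T.apply(np.array(t)/1e3)])[0].round(1))
i=cv2.imread('pics/w1.png')[130:290,190:340];a=cv2.resize(i,None,fx=4,fy=3.6,interpolation=2)
cv2.imwrite('pics/w1c.png',a)
E
```

```text
t 3.225 uwy [ 34.6 161.1  -2.1] twist -0.6 z [ 0. -0. -1.] F [-0.2  0.1  0.1] gap 0.0098 j [-0.09  0.34  0.21  1.44 -0.   -0.18]
-17 25 [239.7 159.2]
-17 50 [238.5 182.6]
-15 25 [242.2 159.1]
-15 50 [241.3 182.6]
0 25 [261.4 159. ]
0 50 [261.7 182.4]
15 25 [280.7 158.8]
15 50 [282.2 182.2]
17 25 [283.2 158.8]
17 50 [285.  182.2]
(11, 5, 0) [269.8 232.2]
(11, 12.5, 0) [286.4 232.2]
(11, 19.5, 0) [301.9 232.2]
(11, 12.5, -19) [290.1 250.7]
(-11, 5, 0) [269.4 275.6]
(-11, 12.5, 0) [285.3 275.7]
```

View pics/w1c.png

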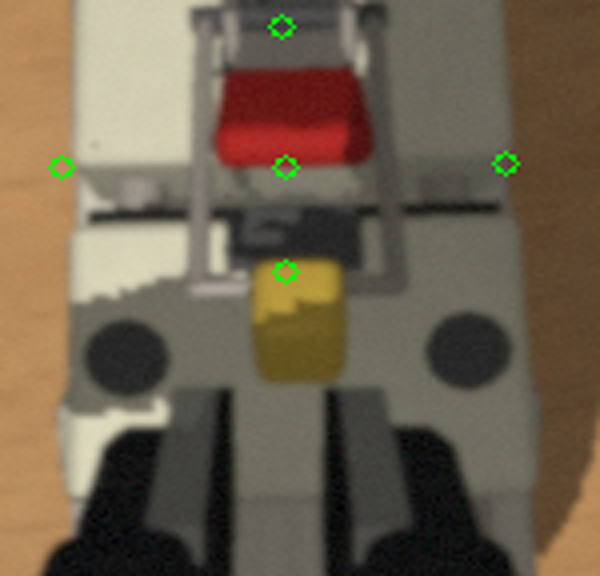

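```bash
python3 - <<'E'
from st import *
s=st();print(delta(33,125,9,s),delta(33,60,9,s),delta(33,32,9,s))
E
```

```text
t 3.225 uwy [ 34.6 161.1  -2.1] twist -0.6 z [ 0. -0. -1.] F [-0.2  0.1  0.1] gap 0.0098 j [-0.09  0.34  0.21  1.44 -0.   -0.18]
[0.17 1.11 3.61] [ 0.17  1.11 10.11] [ 0.17  1.11 12.91]
```

Call:
play_rows(moves=[{"claw": 0.8,"delta_pos": [0.17,1.1,1.5],"twist": -0.6},{"claw": 0.8,"delta_pos": [0.17,1.1,3.0],"twist": -0.6},{"claw": 0.8,"delta_pos": [0.17,1.1,4.0],"twist": -0.6},{"claw": 0.8,"delta_pos": [0.17,1.1,4.8],"twist": -0.6},{"claw": 0.8,"delta_pos": [0.17,1.1,5.6],"twist": -0.6},{"claw": 0.8,"delta_pos": [0.17,1.1,6.4],"twist": -0.6},{"claw": 0.8,"delta_pos": [0.17,1.1,7.2],"twist": -0.6}])

```text
clock: 4.1
tcp_pos: [0.5922, 0.0354, 0.2132]
orientation: [0.004, -0.05, 0.999, -0.0]
wrist_force: [3.9, 2.0, 7.3]
finger_gap: 0.0077
```

```bash
python3 - <<'E'
from st import *
s=st();print(delta(33,60,9,s),delta(33,32,9,s))
shot('scene','s2',(180,100,330,240),4)
E
```

```text
t 4.1 uwy [35.8 90.7  8.6] twist 0.14 z [ 0.007  0.    -1.   ] F [3.9 2.  7.3] gap 0.0077 j [-0.08  0.35  0.05  1.27  0.   -0.18]
[0.3  0.05 3.07] [0.32 0.05 5.87]
```

View pics/s2.png

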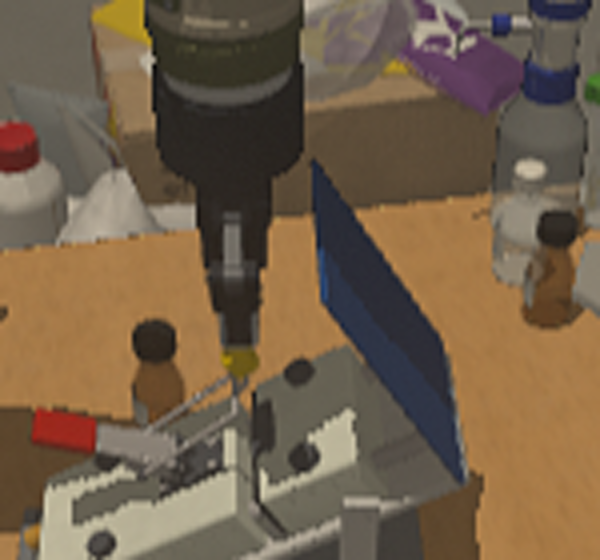

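Call:
play_rows(moves=[{"claw": 0.8,"delta_pos": [0,0,-2],"twist": 0},{"claw": 0.8,"delta_pos": [0,0,-5],"twist": 0},{"claw": 5,"delta_pos": [0,0,-7],"twist": 0},{"claw": 5,"delta_pos": [0,0,-7],"twist": 0},{"claw": 5,"delta_pos": [0,0,-7],"twist": 0}])

```text
clock: 4.78
tcp_pos: [0.5891, 0.0354, 0.2802]
orientation: [-0.001, -0.05, 0.999, -0.0]
wrist_force: [0.4, 0.7, -0.5]
finger_gap: 0.0497
```

```bash
python3 - <<'E'
from st import *
s=st()
w=shot('wrist','w3');c=shot('scene','s3')
def cen(i,lo,hi,b):
    h=cv2.cvtColor(i,cv2.COLOR_RGB2HSV);k=cv2.inRange(h,lo,hi);z=np.zeros_like(k);z[b[1]:b[3],b[0]:b[2]]=k[b[1]:b[3],b[0]:b[2]]
    n,l,s,ce=cv2.connectedComponentsWithStats(z);j=1+s[1:,4].argmax();return ce[j],s[j]
for n,lo,hi in(('red',(0,140,60),(6,255,255)),('yel',(20,140,60),(34,255,255))):
    a,sa=cen(w,lo,hi,(190,90,340,300));b,sb=cen(c,lo,hi,(185,165,270,240))
    P=least_squares(lambda P:np.r_[proj('wrist',[P])[0]-a,proj('scene',[P])[0]-b],H).x
    print(n,a,sa,b,sb,'press',(R(yaw).T@(P-H)*1e3).round(1))
i=np.hstack([cv2.resize(cv2.cvtColor(w,4)[30:330,150:370],(440,600),interpolation=2),cv2.resize(cv2.cvtColor(c,4)[150:250,180:240+0],(360,600),interpolation=2)])
cv2.imwrite('pics/v3.png',i)
E
```

```text
t 4.775 uwy [ 32.6 157.7   8.8] twist 0.16 z [-0.001 -0.    -1.   ] F [ 0.4  0.7 -0.5] gap 0.0497 j [-0.08  0.34  0.2   1.43 -0.   -0.18]Traceback (most recent call last):
  File "<stdin>", line 8, in <module>
  File "<stdin>", line 6, in cen
ValueError: attempt to get argmax of an empty sequence
```

```bash
cat > meas.py <<'E'
from st import *
def cen(i,lo,hi,b):
    h=cv2.cvtColor(i,cv2.COLOR_RGB2HSV);k=cv2.inRange(h,lo,hi);z=np.zeros_like(k);z[b[1]:b[3],b[0]:b[2]]=k[b[1]:b[3],b[0]:b[2]]
    n,l,s,ce=cv2.connectedComponentsWithStats(z)
    if n<2: return None,None
    j=1+s[1:,4].argmax();return ce[j],s[j]
def meas(cams,tag):
    im={c:shot(c,c[0]+tag) for c in cams};out={}
    B=dict(wrist=(190,10,340,300),scene=(182,160,270,245),top=(215,150,270,268))
    for n,lo,hi in(('red',(0,140,40),(8,255,255)),('yel',(20,130,40),(35,255,255))):
        O={c:cen(im[c],lo,hi,B[c]) for c in cams};O={c:o for c,o in O.items() if o[0] is not None}
        print(n,{c:(o[0].round(1).tolist(),o[1].tolist()) for c,o in O.items()})
        if len(O)>1:
            P=least_squares(lambda P:np.concatenate([proj(c,[P])[0]-o[0] for c,o in O.items()]),H)
            p=R(yaw).T@(P.x-H)*1e3;print('  press',p.round(1),'res',P.fun.round(1));out[n]=p
    return im,out
E
python3 - <<'E'
from meas import *
im,o=meas(['wrist','scene','top'],'3')
w,c=im['wrist'],im['scene']
i=np.hstack([cv2.resize(cv2.cvtColor(w,4)[0:300,170:350],(360,600),interpolation=2),cv2.resize(cv2.cvtColor(c,4)[150:260,180:260],(436,600),interpolation=2)])
cv2.imwrite('pics/v3.png',i)
E
```

```text
red {'wrist': ([247.1, 49.3], [230, 24, 34, 53, 1662]), 'scene': ([195.1, 209.4], [187, 204, 17, 11, 150])}
  press [-52.8  -0.6  51.9] res [ 0.   0.  -0.1 -0. ]
yel {'wrist': ([247.9, 205.5], [237, 192, 22, 28, 551]), 'scene': ([238.9, 189.7], [235, 185, 9, 10, 62])}
  press [69.4  1.4 50.4] res [-0.  -0.1  0.2 -0.1]
```

View pics/v3.png

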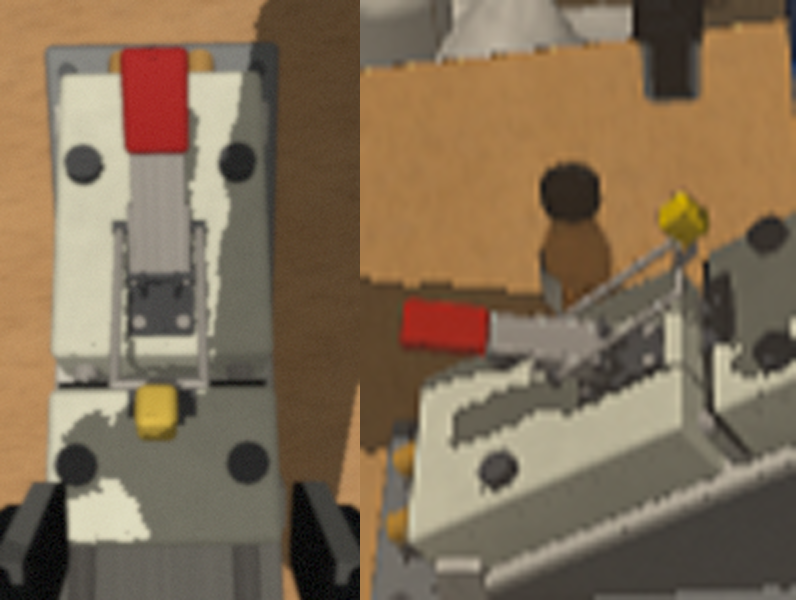

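```bash
cat > g.py <<'E'
from meas import *
c30,s30=np.cos(np.pi/6),.5
def G(q,s,r=44,off=10):
    p=np.array([-20*np.cos(q-.24),20*np.sin(q-.24)]);g=p+r*np.array([np.cos(s),np.sin(s)]);b=p+74*np.array([np.cos(s),np.sin(s)])
    return c30*g[0]-s30*g[1], s30*g[0]+c30*g[1]-off, b
E
python3 - <<'E'
from g import *
s=st()
for q,a in((.77,.246),(1.0,.2),(1.2,.1),(1.4,.05),(1.6,0),(1.8,-.05),(1.95,-.1),(1.95,-.25),(1.95,-.372),(1.8,-.372),(1.6,-.37),(1.4,-.35),(1.3,-.34)):
    u,w,b=G(q,a);print(q,a,round(u,1),round(w,1),'bar',b.round(1),delta(u,w,.5,s))
E
```

```text
t 5.025 uwy [ 32.6 157.9   9.1] twist 0.19 z [-0.002  0.    -1.   ] F [-0.2 -0.5  0.3] gap 0.0501 j [-0.08  0.34  0.2   1.43 -0.   -0.18]
0.77 0.246 11.6 20.7 bar [54.5 28.1] [ 2.08 -0.85 13.72]
1.0 0.2 13.5 23.8 bar [58.  28.5] [ 1.89 -0.85 13.41]
1.2 0.1 17.6 24.1 bar [62.2 23.8] [ 1.48 -0.85 13.38]
1.4 0.05 20.9 25.8 bar [65.9 22. ] [ 1.16 -0.85 13.22]
1.6 0 24.7 26.8 bar [69.8 19.6] [ 0.77 -0.85 13.11]
1.8 -0.05 29.0 27.3 bar [73.7 16.3] [ 0.35 -0.86 13.06]
1.95 -0.1 32.6 26.6 bar [76.4 12.4] [-0.02 -0.86 13.13]
1.95 -0.25 34.9 20.4 bar [74.5  1.5] [-0.24 -0.86 13.75]
1.95 -0.372 36.0 15.2 bar [71.7 -7.1] [-0.36 -0.86 14.27]
1.8 -0.372 33.3 13.9 bar [68.7 -6.9] [-0.09 -0.86 14.41]
1.6 -0.37 30.1 11.6 bar [64.8 -7.2] [ 0.23 -0.86 14.63]
1.4 -0.35 27.3 9.5 bar [61.5 -7. ] [ 0.51 -0.86 14.84]
1.3 -0.34 26.1 8.3 bar [60.  -7.2] [ 0.63 -0.86 14.97]
```

Call:
play_rows(moves=[{"claw": 5,"delta_pos": [2.1,-0.85,3],"twist": 0.2},{"claw": 5,"delta_pos": [2.1,-0.85,6],"twist": 0.2},{"claw": 5,"delta_pos": [2.1,-0.85,9],"twist": 0.2},{"claw": 5,"delta_pos": [2.1,-0.85,11],"twist": 0.2},{"claw": 5,"delta_pos": [2.1,-0.85,12.5],"twist": 0.2},{"claw": 5,"delta_pos": [2.1,-0.85,13.5],"twist": 0.2},{"claw": 5,"delta_pos": [2.1,-0.85,13.7],"twist": 0.2},{"claw": 5,"delta_pos": [2.1,-0.85,13.7],"twist": 0.2}], force=20)

```text
clock: 6.02
tcp_pos: [0.5698, 0.025, 0.1448]
orientation: [0.0, -0.048, 0.999, -0.0]
wrist_force: [0.1, -0.3, 0.6]
finger_gap: 0.0499
```

```bash
python3 - <<'E'
from g import *
s=st();im,o=meas(['wrist','scene'],'4')
print(delta(11.6,20.7,.5,s))
w,c=im['wrist'],im['scene']
i=np.hstack([cv2.resize(cv2.cvtColor(w,4)[0:300,150:370],(396,540),interpolation=2),cv2.resize(cv2.cvtColor(c,4)[140:260,175:265],(400,540),interpolation=2)])
cv2.imwrite('pics/v4.png',i)
E
```

```text
t 6.025 uwy [12.4 22.4  0.3] twist -0.01 z [ 0.001 -0.    -1.   ] F [ 0.1 -0.3  0.6] gap 0.0499 j [-0.1   0.34 -0.13  1.1  -0.   -0.19]
red {'wrist': ([256.9, 57.8], [223, 10, 68, 100, 6185]), 'scene': ([195.1, 209.4], [187, 204, 17, 11, 152])}
  press [-53.4  -0.5  52.1] res [ 0.   0.1 -0.3  0. ]
yel {'scene': ([239.6, 189.9], [237, 185, 7, 10, 52])}
[0.08 0.02 0.16]
```

View pics/v4.png

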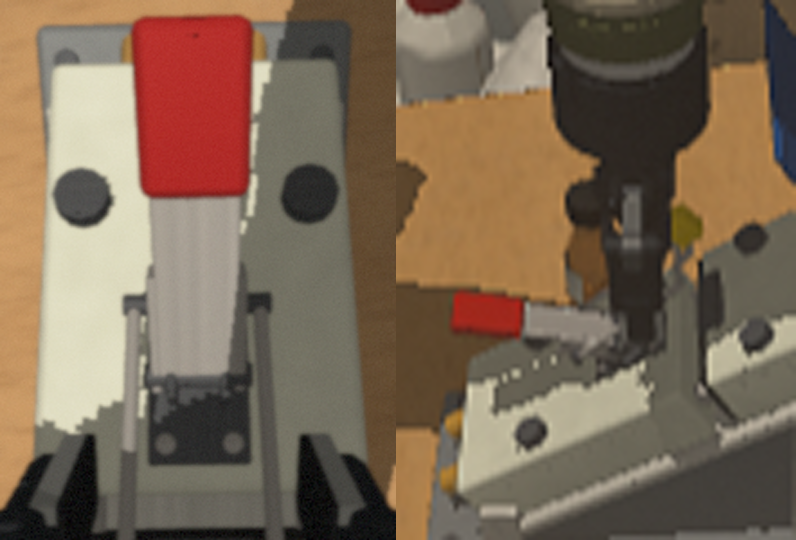

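Call:
play_rows(moves=[{"claw": 3,"delta_pos": [0,0,0],"twist": 0},{"claw": 3,"delta_pos": [0,0,0],"twist": 0},{"claw": 3,"delta_pos": [0,0,0],"twist": 0},{"claw": 3,"delta_pos": [0,0,0],"twist": 0}], force=25)

```text
clock: 6.62
tcp_pos: [0.57, 0.0254, 0.1448]
orientation: [0.001, -0.049, 0.999, 0.0]
wrist_force: [0.7, 4.2, 3.6]
finger_gap: 0.0367
```

```bash
python3 st.py 11.6 20.7
```

```text
t 6.625 uwy [12.7 22.4  0.7] twist 0.01 z [ 0.002  0.001 -1.   ] F [0.7 4.2 3.6] gap 0.0367 j [-0.1   0.34 -0.13  1.1   0.   -0.19]
[11.6, 20.7] [ 0.11 -0.07  0.17]
```

Call:
play_rows(moves=[{"claw": 3,"delta_pos": [-0.1,0,-0.16],"twist": 0},{"claw": 3,"delta_pos": [-0.2,0,-0.31],"twist": 0},{"claw": 3,"delta_pos": [-0.4,0,-0.33],"twist": 0},{"claw": 3,"delta_pos": [-0.6,0,-0.36],"twist": 0},{"claw": 3,"delta_pos": [-0.77,0,-0.43],"twist": 0},{"claw": 3,"delta_pos": [-0.93,0,-0.51],"twist": 0},{"claw": 3,"delta_pos": [-1.12,0,-0.56],"twist": 0},{"claw": 3,"delta_pos": [-1.31,0,-0.61],"twist": 0},{"claw": 3,"delta_pos": [-1.52,0,-0.64],"twist": 0},{"claw": 3,"delta_pos": [-1.74,0,-0.66],"twist": 0},{"claw": 3,"delta_pos": [-1.92,0,-0.63],"twist": 0},{"claw": 3,"delta_pos": [-2.1,0,-0.6],"twist": 0}])

```text
clock: 8.12
tcp_pos: [0.5865, 0.0273, 0.1485]
orientation: [-0.004, -0.048, 0.999, 0.0]
wrist_force: [-7.9, 3.4, -1.4]
finger_gap: 0.0364
```

```bash
python3 - <<'E'
from g import *
s=st();im,o=meas(['wrist','scene','top'],'5')
for q in (.8,1,1.2,1.4,1.6,1.8,2):
    P=H+R(yaw)@np.array([-69*np.cos(q)-0*np.sin(q),0,69*np.sin(q)])/1e3;print(q,[proj(c,[P])[0].round(0).tolist() for c in('wrist','scene','top')])
E
```

```text
t 8.125 uwy [29.3 26.1  1. ] twist -0.03 z [-0.008  0.    -1.   ] F [-7.9  3.4 -1.4] gap 0.0364 j [-0.09  0.38 -0.07  1.13 -0.   -0.19]
red {'wrist': ([255.1, 62.7], [208, 13, 94, 105, 8377]), 'scene': ([203.7, 197.8], [197, 190, 14, 16, 128])}
  press [-15.7  -0.2  73.7] res [ 0.   0.2 -1.3  0. ]
yel {'scene': ([247.2, 189.5], [245, 185, 6, 10, 46])}
0.8 [[256.0, 30.0], [197.0, 209.0], [247.0, 244.0]]
1 [[256.0, 38.0], [199.0, 205.0], [246.0, 241.0]]
1.2 [[256.0, 56.0], [202.0, 202.0], [246.0, 237.0]]
1.4 [[256.0, 84.0], [205.0, 199.0], [245.0, 232.0]]
1.6 [[256.0, 122.0], [210.0, 196.0], [245.0, 226.0]]
1.8 [[256.0, 165.0], [215.0, 194.0], [244.0, 220.0]]
2 [[256.0, 209.0], [221.0, 193.0], [244.0, 213.0]]
```

```bash
cat >> g.py <<'E'
def link(q,s):
    p=np.array([-20*np.cos(q-.24),20*np.sin(q-.24)]);e=np.array([np.cos(s),np.sin(s)]);n=np.array([-e[1],e[0]])
    return p,p+74*e,p+94*e+18*n
def pt(xz,y=0): return H+R(yaw)@np.array([xz[0],y,xz[1]])/1e3
E
python3 - <<'E'
from g import *
for q in(1.25,1.33,1.4):
  for s in(-.1,0,.1,.2,.3):print(q,s,proj('scene',[pt(link(q,s)[2],1)])[0].round(1),link(q,s)[1].round(1))
s=get_state();d=uwy(s['tcp_pos']);print('TCP press',(c30*d[0]+.5*d[1]).round(1),(-.5*d[0]+c30*d[1]).round(1))
E
```

```text
1.25 -0.1 [250.4 194. ] [63.   9.5]
1.25 0 [247.8 191.6] [63.4 16.9]
1.25 0.1 [244.9 189.4] [63.  24.3]
1.25 0.2 [241.6 187.5] [61.9 31.6]
1.25 0.3 [238.1 185.7] [60.1 38.8]
1.33 -0.1 [250.7 193.5] [64.4 10.3]
1.33 0 [248.1 191.2] [64.8 17.7]
1.33 0.1 [245.2 189. ] [64.4 25.1]
1.33 0.2 [241.9 187. ] [63.3 32.4]
1.33 0.3 [238.4 185.3] [61.4 39.6]
1.4 -0.1 [251.1 193.2] [65.6 10.9]
1.4 0 [248.5 190.8] [66.  18.3]
1.4 0.1 [245.5 188.6] [65.6 25.7]
1.4 0.2 [242.3 186.6] [64.5 33. ]
1.4 0.3 [238.7 184.9] [62.7 40.2]
TCP press 38.7 8.0
```

```bash
python3 - <<'E'
from g import *
s=st()
for q,a in((1.33,.05),(1.5,0),(1.7,-.03),(1.85,-.07),(1.95,-.1),(1.95,-.25),(1.95,-.372),(1.8,-.372),(1.6,-.37),(1.4,-.35),(1.3,-.34)):
    u,w,b=G(q,a,40,11);print(q,a,round(u,1),round(w,1),'bar',b.round(1),delta(u,w,.5,s))
E
```

```text
t 8.275 uwy [29.5 26.3  1. ] twist -0.04 z [-0.008  0.    -1.   ] F [-7.2  3.3 -1.6] gap 0.0368 j [-0.09  0.38 -0.07  1.13 -0.   -0.19]
1.33 0.05 16.7 21.4 bar [64.7 21.4] [ 1.28 -0.05  0.49]
1.5 0 19.8 22.4 bar [67.9 19. ] [ 0.97 -0.05  0.39]
1.7 -0.03 23.4 24.1 bar [71.8 17.7] [ 0.61 -0.05  0.22]
1.85 -0.07 26.6 24.2 bar [74.6 14.8] [ 0.29 -0.05  0.21]
1.95 -0.1 29.0 24.0 bar [76.4 12.4] [ 0.05 -0.05  0.23]
1.95 -0.25 31.0 18.3 bar [74.5  1.5] [-0.16 -0.05  0.79]
1.95 -0.372 32.0 13.6 bar [71.7 -7.1] [-0.26 -0.05  1.27]
1.8 -0.372 29.4 12.3 bar [68.7 -6.9] [ 0.01 -0.05  1.4 ]
1.6 -0.37 26.1 10.0 bar [64.8 -7.2] [ 0.33 -0.05  1.63]
1.4 -0.35 23.3 7.8 bar [61.5 -7. ] [ 0.61 -0.05  1.85]
1.3 -0.34 22.1 6.5 bar [60.  -7.2] [ 0.72 -0.05  1.98]
```

Call:
play_rows(moves=[{"claw": 5,"delta_pos": [0.3,0,0],"twist": 0},{"claw": 5,"delta_pos": [0.3,0,0],"twist": 0},{"claw": 5,"delta_pos": [0.3,0,0],"twist": 0},{"claw": 5,"delta_pos": [1.0,0,0.3],"twist": 0},{"claw": 5,"delta_pos": [1.65,0,0.6],"twist": 0},{"claw": 5,"delta_pos": [1.65,0,0.6],"twist": 0},{"claw": 3,"delta_pos": [1.65,0,0.6],"twist": 0},{"claw": 3,"delta_pos": [1.65,0,0.6],"twist": 0},{"claw": 3,"delta_pos": [1.65,0,0.6],"twist": 0},{"claw": 3,"delta_pos": [1.65,0,0.6],"twist": 0}], force=80)

```text
clock: 9.52
tcp_pos: [0.574, 0.0258, 0.1445]
orientation: [0.0, -0.049, 0.999, 0.0]
wrist_force: [-0.4, 3.4, 3.5]
finger_gap: 0.0351
```

```bash
python3 - <<'E'
from g import *
s=st();im,o=meas(['wrist','scene'],'6')
for a in((1.95,-.1),(1.7,-.03)):
    u,w,b=G(*a,40,11);print(delta(u,w,.5,s))
E
```

```text
t 9.525 uwy [16.7 22.1  0.7] twist 0.01 z [ 0.  0. -1.] F [-0.4  3.4  3.5] gap 0.0351 j [-0.1   0.35 -0.12  1.1   0.   -0.19]
red {'wrist': ([255.8, 108.7], [209, 66, 95, 91, 7415]), 'scene': ([203.7, 197.8], [197, 190, 14, 16, 125])}
  press [-15.4  -0.2  72.8] res [ 0.   0.1 -0.9  0.2]
yel {'scene': ([246.3, 189.4], [242, 185, 9, 10, 61])}
[-1.23 -0.02 -0.19]
[-0.67 -0.02 -0.19]
```

Call:
play_rows(moves=[{"claw": 3,"delta_pos": [-0.15,0,-0.05],"twist": 0},{"claw": 3,"delta_pos": [-0.3,0,-0.1],"twist": 0},{"claw": 3,"delta_pos": [-0.5,0,-0.15],"twist": 0},{"claw": 3,"delta_pos": [-0.7,0,-0.2],"twist": 0},{"claw": 3,"delta_pos": [-0.9,0,-0.2],"twist": 0},{"claw": 3,"delta_pos": [-1.1,0,-0.2],"twist": 0},{"claw": 3,"delta_pos": [-1.3,0,-0.2],"twist": 0},{"claw": 3,"delta_pos": [-1.3,0,-0.2],"twist": 0}])

```text
clock: 10.62
tcp_pos: [0.5831, 0.0269, 0.1448]
orientation: [-0.004, -0.049, 0.999, 0.0]
wrist_force: [-7.9, 2.4, 6.0]
finger_gap: 0.0348
```

```bash
python3 - <<'E'
from g import *
s=st();im,o=meas(['wrist','scene'],'7')
a,b=cen(im['wrist'],(0,140,40),(8,255,255),(190,0,340,384))
def est(sc_red,sc_yel):
    f=lambda v:np.r_[proj('scene',[pt(-69*np.array([np.cos(v[0]),-np.sin(v[0])]),0)])[0]-sc_red,proj('scene',[pt(link(*v)[2],1)])[0]-sc_yel]
    r=least_squares(f,[1.5,0]);return r.x.round(2),r.fun.round(1),link(*r.x)[1].round(1)
c=im['scene'];rd=cen(c,(0,140,40),(8,255,255),(182,160,270,245))[0];ye=cen(c,(20,130,40),(35,255,255),(182,160,270,245))[0]
print(est(rd,ye))
E
```

```text
t 10.625 uwy [25.9 22.4  1. ] twist 0.0 z [-0.008  0.001 -1.   ] F [-7.9  2.4  6. ] gap 0.0348 j [-0.09  0.37 -0.08  1.12 -0.   -0.19]
red {'wrist': ([255.9, 175.2], [205, 157, 105, 38, 3485]), 'scene': ([214.9, 192.7], [211, 184, 9, 18, 98])}
  press [16.5  0.1 71.8] res [ 0.   0.1 -0.4  0.2]
yel {'scene': ([253.5, 191.7], [250, 188, 8, 9, 57])}
(array([ 1.8, -0.1]), array([ 0.3,  1.6,  0.2, -0.2]), array([73.3, 12.3]))
```

Call:
play_rows(moves=[{"claw": 3,"delta_pos": [-0.2,0,0.1],"twist": 0},{"claw": 3,"delta_pos": [-0.4,0,0.2],"twist": 0},{"claw": 3,"delta_pos": [-0.5,0,0.4],"twist": 0},{"claw": 3,"delta_pos": [-0.55,0,0.6],"twist": 0},{"claw": 3,"delta_pos": [-0.6,0,0.8],"twist": 0},{"claw": 3,"delta_pos": [-0.6,0,0.95],"twist": 0},{"claw": 3,"delta_pos": [-0.6,0,0.95],"twist": 0}])

```text
clock: 11.6
tcp_pos: [0.5928, 0.0278, 0.1371]
orientation: [0.0, -0.049, 0.999, 0.0]
wrist_force: [-2.8, 4.1, 4.2]
finger_gap: 0.0348
```

```bash
cat >> g.py <<'E'
def est(im):
    c=im['scene'];rd=cen(c,(0,140,40),(8,255,255),(182,160,270,245))[0];ye=cen(c,(20,130,40),(35,255,255),(182,160,270,245))[0]
    f=lambda v:np.r_[proj('scene',[pt(-69*np.array([np.cos(v[0]),-np.sin(v[0])]),0)])[0]-rd,proj('scene',[pt(link(*v)[2],1)])[0]-ye]
    r=least_squares(f,[1.5,0]);print('q,s',r.x.round(2),r.fun.round(1),'bar',link(*r.x)[1].round(1));return r.x
E
python3 - <<'E'
from g import *
s=st();im,o=meas(['wrist','scene'],'8');est(im)
cv2.imwrite('pics/v8.png',cv2.resize(cv2.cvtColor(im['scene'],4)[150:240,190:310],(800,600),interpolation=2))
E
```

```text
t 11.6 uwy [35.6 14.7  0.9] twist 0.03 z [ 0.     0.001 -1.   ] F [-2.8  4.1  4.2] gap 0.0348 j [-0.09  0.39 -0.08  1.1   0.   -0.19]
red {'wrist': ([257.6, 244.0], [202, 198, 114, 87, 7827]), 'scene': ([224.2, 192.2], [222, 184, 5, 18, 75])}
  press [39.8  0.6 62.3] res [-0.1 -0.1  1.1 -0.7]
yel {'scene': ([259.6, 196.1], [256, 192, 8, 9, 55])}
q,s [ 2.1 -0.3] [-0.1  1.   0.5 -0.3] bar [76.4 -2.6]
```

View pics/v8.png

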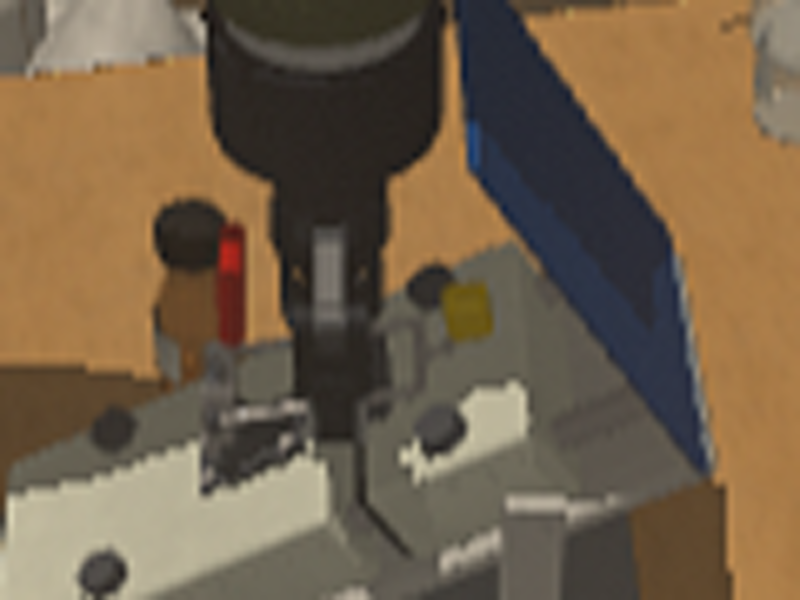

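Call:
play_rows(moves=[{"claw": 3,"delta_pos": [0,0,0.15],"twist": 0},{"claw": 3,"delta_pos": [0.15,0,0.25],"twist": 0},{"claw": 3,"delta_pos": [0.3,0,0.3],"twist": 0},{"claw": 3,"delta_pos": [0.5,0,0.38],"twist": 0},{"claw": 3,"delta_pos": [0.7,0,0.48],"twist": 0},{"claw": 3,"delta_pos": [0.9,0,0.58],"twist": 0},{"claw": 3,"delta_pos": [1.1,0,0.68],"twist": 0},{"claw": 3,"delta_pos": [1.1,0,0.68],"twist": 0}])

```text
clock: 12.7
tcp_pos: [0.5831, 0.0267, 0.1315]
orientation: [0.002, -0.049, 0.999, 0.0]
wrist_force: [-1.6, 5.7, 6.6]
finger_gap: 0.0347
```

```bash
python3 - <<'E'
from g import *
s=st();im,o=meas(['wrist','scene'],'9');est(im)
for a in((1.6,-.381),(1.4,-.363),(1.3,-.35)): print(a,[np.round(t,1) for t in G(*a,40,11)])
E
```

```text
t 12.7 uwy [25.8  9.1  0.8] twist 0.03 z [ 0.003  0.001 -1.   ] F [-1.6  5.7  6.6] gap 0.0347 j [-0.09  0.37 -0.12  1.08  0.   -0.19]
red {'wrist': ([255.6, 117.4], [194, 77, 124, 89, 8982]), 'scene': ([207.6, 195.6], [202, 188, 12, 16, 115])}
  press [-3.2 -0.1 73.6] res [ 0.   0.1 -0.7  0.1]
yel {'scene': ([255.4, 198.0], [252, 194, 8, 9, 59])}
q,s [ 1.53 -0.3 ] [ 0.5  1.4  0.5 -0.3] bar [65.1 -2.7]
(1.6, -0.381) [np.float64(26.2), np.float64(9.5), array([64.5, -8. ])]
(1.4, -0.363) [np.float64(23.4), np.float64(7.3), array([61.2, -7.9])]
(1.3, -0.35) [np.float64(22.2), np.float64(6.1), array([59.7, -7.9])]
```

Call:
play_rows(moves=[{"claw": 3,"delta_pos": [0.15,0,0.12],"twist": 0},{"claw": 3,"delta_pos": [0.3,0,0.22],"twist": 0},{"claw": 3,"delta_pos": [0.45,0,0.25],"twist": 0},{"claw": 3,"delta_pos": [0.6,0,0.25],"twist": 0},{"claw": 3,"delta_pos": [0.6,0,0.25],"twist": 0}])

```text
clock: 13.42
tcp_pos: [0.5796, 0.0263, 0.1293]
orientation: [0.004, -0.049, 0.999, 0.0]
wrist_force: [2.8, 7.3, 4.5]
finger_gap: 0.0345
```

```bash
python3 - <<'E'
from g import *
s=st();im,o=meas(['wrist','scene'],'a');est(im)
E
```

```text
t 13.425 uwy [22.3  6.9  0.7] twist 0.04 z [ 0.008  0.001 -1.   ] F [2.8 7.3 4.5] gap 0.0345 j [-0.09  0.36 -0.14  1.06  0.   -0.19]
red {'wrist': ([255.5, 72.5], [199, 15, 113, 123, 11694]), 'scene': ([202.0, 198.8], [195, 192, 15, 15, 128])}
  press [-20.8  -0.2  72.8] res [ 0.   0.1 -1.2  0.1]
yel {'scene': ([253.6, 198.3], [250, 194, 8, 9, 57])}
q,s [ 1.29 -0.27] [ 1.   1.5  0.5 -0.3] bar [61.4 -2.2]
```

Call:
play_rows(moves=[{"claw": 3,"delta_pos": [0.15,0,0.05],"twist": 0},{"claw": 3,"delta_pos": [0.3,0,0.1],"twist": 0},{"claw": 3,"delta_pos": [0.45,0,0.1],"twist": 0},{"claw": 3,"delta_pos": [0.45,0,0.1],"twist": 0}])

```text
clock: 14.02
tcp_pos: [0.579, 0.0262, 0.1296]
orientation: [0.008, -0.049, 0.999, 0.001]
wrist_force: [12.2, 7.7, 2.5]
finger_gap: 0.0351
```

```bash
python3 - <<'E'
from g import *
s=st();im,o=meas(['wrist','scene'],'b');est(im)
i=np.hstack([cv2.resize(cv2.cvtColor(im['scene'],4)[170:230,215:275],(600,600),interpolation=2)])
cv2.imwrite('pics/vb.png',i)
E
```

```text
t 14.025 uwy [21.8  7.2  0.7] twist 0.06 z [ 0.016  0.002 -1.   ] F [12.2  7.7  2.5] gap 0.0351 j [-0.1   0.36 -0.15  1.05  0.   -0.19]
red {'wrist': ([255.8, 70.1], [200, 12, 111, 125, 11696]), 'scene': ([201.5, 199.3], [195, 192, 14, 15, 130])}
  press [-22.9  -0.2  72.2] res [ 0.   0.1 -1.2  0.1]
yel {'scene': ([253.0, 197.9], [250, 194, 7, 9, 56])}
q,s [ 1.26 -0.24] [ 1.1  1.5  0.5 -0.4] bar [61.4 -0.8]
```

Call:
play_rows(moves=[{"claw": 5,"delta_pos": [-0.4,0,0],"twist": 0},{"claw": 5,"delta_pos": [-0.4,0,0],"twist": 0},{"claw": 5,"delta_pos": [-0.4,0,0],"twist": 0},{"claw": 5,"delta_pos": [-0.4,0,-2],"twist": 0},{"claw": 5,"delta_pos": [-0.4,0,-5],"twist": 0},{"claw": 5,"delta_pos": [-0.4,0,-9],"twist": 0},{"claw": 0.2,"delta_pos": [2,0,-10],"twist": 0},{"claw": 0.2,"delta_pos": [4,0,-10],"twist": 0},{"claw": 0.2,"delta_pos": [5.3,0,-9.5],"twist": 0},{"claw": 0.2,"delta_pos": [5.3,0,-9.5],"twist": 0},{"claw": 0.2,"delta_pos": [5.3,0,-9.5],"twist": 0}], force=40)

```text
clock: 15.5
tcp_pos: [0.5191, 0.0199, 0.2215]
orientation: [0.0, -0.048, 0.999, -0.0]
wrist_force: [0.3, 0.1, 0.2]
finger_gap: 0.0017
```

```bash
python3 - <<'E'
from g import *
s=st();im,o=meas(['wrist','scene'],'c');est(im)
for p in((-40,56),(-40,52),(-48,35.6),(-55,20),(-66,4.5),(-77,-14),(-74,-30.6)):print(p,delta(*p,.5,s))
i=np.hstack([cv2.resize(cv2.cvtColor(im['scene'],4)[165:245,190:270],(560,560),interpolation=2)])
cv2.imwrite('pics/vc.png',i)
E
```

```text
t 15.5 uwy [-38.6  99.1   0.2] twist -0.03 z [ 0. -0. -1.] F [0.3 0.1 0.2] gap 0.0017 j [-0.12  0.21 -0.12  1.24 -0.   -0.21]
red {'wrist': ([258.7, 193.4], [236, 174, 46, 41, 1724]), 'scene': ([201.4, 199.4], [195, 192, 14, 16, 128])}
  press [-21.1   0.1  70.3] res [ 0.   0.  -0.1  0. ]
yel {'wrist': ([198.0, 296.0], [198, 296, 1, 1, 1]), 'scene': ([252.9, 197.8], [250, 194, 7, 9, 54])}
  press [ 42.8 -38.4  24.5] res [  3.4   6.  -18.   15.4]
q,s [ 1.26 -0.24] [ 1.   1.4  0.5 -0.3] bar [61.4 -0.5]
(-40, 56) [0.15 0.03 4.31]
(-40, 52) [0.15 0.03 4.71]
(-48, 35.6) [0.95 0.03 6.35]
(-55, 20) [1.65 0.03 7.91]
(-66, 4.5) [2.75 0.03 9.46]
(-77, -14) [ 3.85  0.03 11.31]
(-74, -30.6) [ 3.55  0.04 12.97]
```

View pics/vc.png

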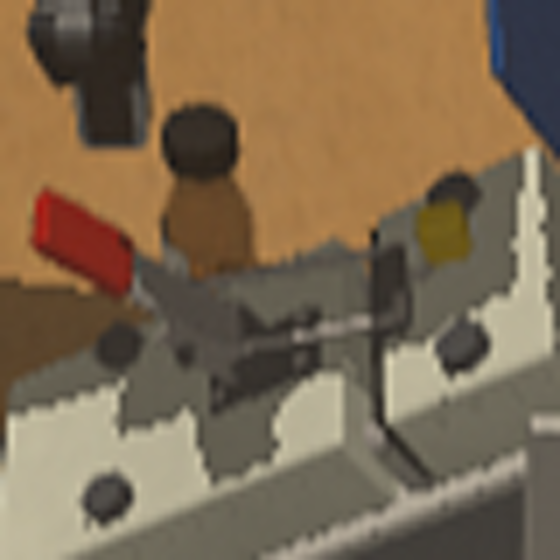

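Call:
play_rows(moves=[{"claw": 0.2,"delta_pos": [0.15,0,2],"twist": 0},{"claw": 0.2,"delta_pos": [0.15,0,3.8],"twist": 0},{"claw": 0.2,"delta_pos": [0.2,0,4.8],"twist": 0},{"claw": 0.2,"delta_pos": [0.5,0,5.5],"twist": 0},{"claw": 0.2,"delta_pos": [0.85,0,6.2],"twist": 0},{"claw": 0.2,"delta_pos": [1.1,0,6.8],"twist": 0}])

```text
clock: 16.35
tcp_pos: [0.5084, 0.0188, 0.1546]
orientation: [0.001, -0.048, 0.999, -0.0]
wrist_force: [-1.7, 0.3, 6.1]
finger_gap: 0.0018
```

```bash
python3 - <<'E'
from g import *
s=st();im,o=meas(['scene'],'d');est(im)
for p in((-55,20),(-66,4.5),(-77,-14),(-74,-30.6)):print(p,delta(*p,.5,s))
E
```

```text
t 16.35 uwy [-49.3  32.2   0.1] twist -0.01 z [ 0.002 -0.001 -1.   ] F [-1.7  0.3  6.1] gap 0.0018 j [-0.12  0.22 -0.27  1.08 -0.   -0.22]
red {'scene': ([195.1, 205.8], [189, 200, 16, 12, 113])}
yel {'scene': ([250.6, 197.9], [247, 193, 8, 10, 56])}
q,s [ 0.9  -0.16] [ 2.8  1.3  0.3 -0.3] bar [57.3  0.3]
(-55, 20) [0.58 0.04 1.22]
(-66, 4.5) [1.68 0.04 2.76]
(-77, -14) [2.78 0.04 4.61]
(-74, -30.6) [2.49 0.04 6.27]
```

Call:
play_rows(moves=[{"claw": 0.2,"delta_pos": [0.4,0,0.7],"twist": 0},{"claw": 0.2,"delta_pos": [0.7,0,1.4],"twist": 0},{"claw": 0.2,"delta_pos": [1.2,0,2.2],"twist": 0},{"claw": 0.2,"delta_pos": [1.7,0,3.0],"twist": 0},{"claw": 0.2,"delta_pos": [2.1,0,3.9],"twist": 0},{"claw": 0.2,"delta_pos": [2.5,0,4.8],"twist": 0},{"claw": 0.2,"delta_pos": [2.5,0,5.6],"twist": 0},{"claw": 0.2,"delta_pos": [2.5,0,6.3],"twist": 0},{"claw": 0.2,"delta_pos": [2.5,0,6.6],"twist": 0},{"claw": 0.2,"delta_pos": [2.5,0,6.6],"twist": 0}])

```text
clock: 17.65
tcp_pos: [0.4826, 0.0166, 0.0931]
orientation: [0.001, -0.049, 0.999, -0.001]
wrist_force: [-19.5, 0.7, 51.0]
finger_gap: 0.0021
```

```bash
python3 - <<'E'
from g import *
s=st();im,o=meas(['scene'],'e');est(im)
E
```

```text
t 17.65 uwy [-75.2 -29.3   0.5] twist 0.02 z [ 0.003 -0.001 -1.   ] F [-19.5   0.7  51. ] gap 0.0021 j [-0.13  0.23 -0.43  0.91 -0.   -0.23]
red {'scene': ([201.1, 223.6], [194, 217, 13, 13, 77])}
yel {'scene': ([247.2, 197.3], [243, 193, 9, 10, 60])}
q,s [0.05 0.06] [ 0.3 -0.3 -0.   0. ] bar [54.2  1. ]
```

Call:
play_rows(moves=[{"claw": 0.2,"delta_pos": [0,0,-1],"twist": 0},{"claw": 0.2,"delta_pos": [0,0,-4],"twist": 0},{"claw": 0.2,"delta_pos": [0,0,-8],"twist": 0},{"claw": 0.2,"delta_pos": [2,0,-12],"twist": 0},{"claw": 0.2,"delta_pos": [6,0,-14],"twist": 0},{"claw": 0.2,"delta_pos": [6,0,-14],"twist": 0},{"claw": 0.2,"delta_pos": [6,0,-14],"twist": 0}])

```text
clock: 18.58
tcp_pos: [0.4236, 0.0107, 0.2271]
orientation: [0.0, -0.048, 0.999, -0.0]
wrist_force: [0.2, 0.3, -0.2]
finger_gap: 0.0023
```

```bash
python3 - <<'E'
from g import *
s=st();im,o=meas(['wrist','scene','top'],'f');est(im)
print(proj('scene',[pt((-69,0))])[0],proj('scene',[pt((-69,4.5))])[0])
for q in('vial_mid','small_beaker_mid','dish_mid'):print(q,[(round(d['conf'],2),np.round(d['extent']).tolist()) for d in spotter.spot_in('top',q)[:1]])
a=cv2.cvtColor(im['scene'],4)[150:270,175:315];b=cv2.cvtColor(im['top'],4)[130:290,170:330]
cv2.imwrite('pics/vf.png',np.hstack([cv2.resize(a,(467,400),interpolation=2),cv2.resize(b,(333,400),interpolation=2)]))
E
```

```text
t 18.575 uwy [-134.5  104.7    0.3] twist -0.02 z [ 0.001 -0.    -1.   ] F [ 0.2  0.3 -0.2] gap 0.0023 j [-0.16  0.02 -0.32  1.23 -0.   -0.26]
red {'wrist': ([259.4, 258.7], [256, 238, 7, 42, 197]), 'scene': ([199.8, 223.5], [194, 217, 13, 13, 102])}
  press [-70.9   0.7   5.2] res [-0.1 -0.2  0.5 -0.5]
yel {'scene': ([247.4, 197.3], [244, 193, 8, 10, 57]), 'top': ([241.0, 187.0], [238, 183, 7, 9, 55])}
  press [72.2  1.8 19.4] res [-0.3  0.1 -0.1 -0.3]
q,s [0.09 0.05] [ 1.  -0.8 -0.1  0.1] bar [54.1  0.8]
[202.1369478  224.12903487] [201.07557697 223.0818544 ]
vial_mid [(0.72, [179.0, 226.0, 195.0, 242.0])]
small_beaker_mid [(0.77, [294.0, 199.0, 313.0, 221.0])]
dish_mid [(0.97, [290.0, 146.0, 326.0, 176.0])]
```

View pics/vf.png

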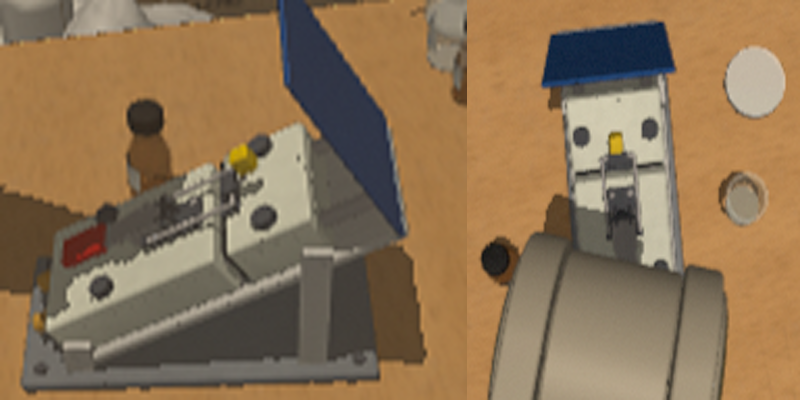

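```bash
python3 -c "
from workcell import env;print(env.hand_in())"
```

```text
the job is handed in; nothing more can be done
None
```

I hooked the bail over the keeper and pushed the red lever fully down. The press looked latched when I handed the job in at about 19 s, with the arm clear of it.

**How it went:**
- **First try:** I pressed the tab down with closed fingertips. That swung the lever over to about 0.77 rad instead of lowering the bail.
- **Hooking:** I then pinched both bail wires. They slipped once at 25 N, so I gripped again at 80 N, lowered the bar behind the hook and drew it back. It caught with a clear stop of about 12 N.
- **Closing:** I let go and pushed the lever down with closed fingertips, against about 6 N part-way down.

**Last checks:**
- **Lever:** the red sleeve measured within a few mm of its fully-down place and stayed there after I backed off. One estimate put the lever at 0.09 rad, but the two-camera one put it at about 0.
- **Bail:** the last picture shows the bar behind the keeper. Its position along the slope fits a press drawn home by about 5 mm, though I did not measure that travel separately.
- **Mismatch:** the bail reads about 5 mm too high off the face. I took this as camera bias, because earlier readings leaned the same way.
- **Glassware:** the vial, beaker and dish are within a few pixels of where they started. The wrist force was back to about 0.

**Force limit:** the fingertips briefly pressed the lever against its stop at about 55 N. That is under the 120 N wrist limit, but over 40 N if that limit also covers the fingertips.

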